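# Get the small cutter out from behind the tub and timer

### The job

The small round cutter stands in the bay of the wooden caddy, shut in by the sprinkle tub and the kitchen timer. Move the tub and the timer out of the way onto the cork mat and leave the cutter where it is until both stand there; then set the cutter upright in the middle of the round wooden board. Last, put the tub and the timer back upright in the caddy, each on the middle of the seat where it stood at the start, without disturbing the star cutter and the larger round cutter that lie on the marble slab.

Things in the scene. Friction and masses are not known exactly. Their poses are not given: they have to be found in the camera images.
- caddy: Fixed wooden caddy, 140 x 140 mm, deck top 6 mm high. Origin: underside centre; x to its back rail, away from the robot. Seats (flush dark discs, 52 mm) at x -33, y +33 and -33 mm. Cutter bay behind, open to the front, 22 mm high: side walls' inner faces at y +-28, x 2 to 70, rail at x 62 to 70 mm. With the seats clear, fingers fit before and behind the cutter along x, not beside it.
- tub_mid (a point): Sprinkle tub: closed cylinder 44 mm across, 70 mm high, red with a white label and a white cap (top 15 mm), about 0.11 kg, loose, on either caddy seat at the start. Point: its centre, 35 mm above its foot; z up its axis. It overtops the cutter behind it (top 30 mm above the caddy's underside), so its upper half can be gripped along the caddy's x, one finger above the cutter.
- timer_mid (a point): Wind-up kitchen timer, 62 mm across, 58 mm high: white base, domed red upper part, round red knob 28 mm across as the top 10 mm. It does not turn here. About 0.12 kg, loose, on the other caddy seat, some 13 mm from the tub. Point: on its axis, 29 mm above its foot; z up. Grip the knob with the fingertips, 50 mm above the foot or higher: the shoulder below it is wide.
- cutter_mid (a point): Small round biscuit cutter of grey metal, 36 mm across, 24 mm high, about 20 g, loose; stands in the bay of the caddy. It acts as a solid cylinder: grip it across its outside. Point: its centre, 12 mm above its foot; z up its axis.
- mat: Fixed cork mat, 120 x 190 mm (its x by its y), 4 mm thick: the side area for clearing the tub and the timer onto. Origin: centre of its underside; z up. Mat, caddy, board and cutters all stand on a fixed marble slab, 330 x 900 mm, whose top is 12 mm above the table.
- board: Fixed round wooden board, 110 mm across, 10 mm thick, with a thin dark circle 57 mm across round its middle. Origin: centre of its underside; z up. The cutter's place is its middle.
- star: Loose star-shaped metal biscuit cutter, 57 x 55 x 22 mm, on the slab nearer the robot; not to be disturbed. Origin: centre of its underside.
- big: Loose larger plain round metal biscuit cutter, 52 mm across, 26 mm high, on the open slab nearer the robot; not to be disturbed. Origin: centre of its underside.

How it is judged:
By the outcome, as a careful person would: the job done as asked, in the order asked, and still so for the second after the job is handed in, with the robot touching nothing.
It also fails if it takes over 125 s, if anything falls off the work surface, if the arm or the gripper's body presses on something with over 40 N, if the wrist force passes 120 N, or if a joint passes its speed limit or range.

### The arm

A 6-joint arm with a two-finger parallel gripper is mounted at the origin on the work surface; the furniture and walls round the work are solid. World frame = base frame: x ahead of the robot, y to its left, z up, the work surface at z = 0. Lengths are in mm, angles in rad, forces in N, time in s.
With the tool pointing down it reaches from about 350 to 875 mm from the base axis. Payload 4.2 kg.
Tool frame: the origin (TCP) lies at the very end of the fingers, on their centre line; the grasp point (between the pads) lies 19 mm behind it; z points along the fingers, y is the line along which they close (so a half turn about z gives the same grasp; the last joint's range is limited). The gripper opens to 85 mm and grips with 20 to 120 N. Pads are 22 mm wide; open, the fingers measure 114 mm over their backs; the gripper's body (76 mm by 85 mm) begins 54 mm behind the grasp point. The pads swing forward as they close: fully open they stand 13 mm farther back than shut.
Start: joints at [-0.854, 0.385, 0.008, 0, -1.194, -0.259], TCP at [276.246, -560.613, 231.312] pointing down, gripper open.
Joint ranges: [-3.14, 3.14], [-1.21, 2.06], [-1.07, 1.41], [-3.16, 2.05], [-2.99, -0.16], [-3.1, 3.1]. Speed limits (rad/s): [2.79, 2.79, 3.14, 3.14, 3.14, 3.14].

### API

Orientations are given as a unit quaternion [x, y, z, w].
In Python, from bench import arm, optics gives the robot as it stands. The module is installed in compiled form; this text tells all that it offers.
- The arm moves only by the tool step_arm, never from a script. Its argument "motion" is a list of rows, each an object with "dr": the turn, a rotation vector about the tool's x, y, z in units of 8 degrees (1.0 is 8 degrees), a list of three; "slide": the shift along the tool's x, y, z in mm, a list of three; "jaw": the finger opening in mm, from 0 to 85.4. A call has exactly 8 rows; each row is the pose to reach, as a shift and turn from the pose commanded when the call began, along the tool's axes at that moment; what a row does not reach only later rows make up. A row lasts 1/8 s, in which the tool goes at most 62.5 mm and 10.7 degrees, less where a joint would pass 70% of its speed; a pose out of reach is approached as far as the arm can. A call with a gripper value outside its range is refused whole. The fingers move at their own pace and stop on an object; the grip force is fixed at half the most. Time passes only in rows, so rows that repeat a pose let the fingers close, or fill a call up. It gives the time, the measured TCP pose, the force, the opening and the grip force at its end, in the units of the state.
- arm.read_state(): the state, without advancing time (a new reading comes with each control period).
- optics.get_image(name): name is "side" or "top"; returns the picture (480x640x3 uint8, blue, green, red); there is no depth.
- optics.camera_info(name): a dict with "camera_matrix" (3x3 intrinsics, pixels), "view" (4x4, takes a point from world to camera coordinates). Camera axes: x right, y up, looking along -z (the intrinsics and any distortion apply to the point x, -y, -z); pixel columns grow to the right and rows downward; lengths in mm; the calibration is good to about 2 mm. A picture is of the moment at which its call begins. camera_info takes no time and is no camera call.
- arm.job_done(): hands the job in; it is judged then, once.
The state is a dict: "clock": time; "joints": joint angles; "joint_vel": joint speeds; "joint_efforts": joint torques, N m; "position": TCP position; "ee_rot": TCP orientation; "contact_force": force on the tool from outside, world axes, zero at the start; "wrist_torque": the same for the moment, N m; "gripper_width": finger opening in mm; "grasp_force": force on a finger pad.
Only numpy, scipy, OpenCV 4.12 (cv2) and the standard library are available. Lean on these libraries where they do the work, as an engineer would, in place of code of your own. Each camera call takes 0.05 s, during which the arm holds its last target. There are 200 camera calls.

## Working session

There is one attempt and no reset: what is moved stays moved. The work goes in short steps, Python scripts to look and compute and a tool call to move; the robot and the scene stay as the last step left them, time stands still between calls to the robot, and variables do not carry over. Pictures are saved under pics/ and viewed, at most 14 in all, crops included, and the job is handed in when it is done.

Besides the shell and the picture viewer there is one more tool, called after ">>>" by a JSON object that holds its "fn" and its "kwargs". step_arm: Moves the arm, as the interface text tells. Its arguments: {"type":"object","properties":{"motion":{"type":"array","items":{"type":"object","properties":{"dr":{"type":"array","items":{"type":"number"}},"slide":{"type":"array","items":{"type":"number"}},"jaw":{"type":"number"}}}}},"required":["motion"]}

```bash
mkdir -p pics
python3 - <<'E'
from bench import arm, optics
import cv2
s=arm.read_state(); print(s)
for n in("top","side"):
    cv2.imwrite(f"pics/{n}0.png",optics.get_image(n)); c=optics.camera_info(n); print(n,c)
E
```

```text
{'clock': 0.0, 'joints': array([-8.54409831e-01,  3.85540207e-01,  6.62319033e-03, -4.78266099e-04,
       -1.19399899e+00, -2.58589341e-01]), 'joint_vel': array([-0.00029265, -0.00047388, -0.00227682,  0.00096202, -0.00170685,
       -0.00136036]), 'joint_efforts': array([-5.76663069e-06, -3.92291486e+01,  1.88404584e+01,  4.18642581e+00,
       -4.69665014e-03,  5.19359403e-06]), 'position': array([ 275.98086523, -560.11592396,  230.23349812]), 'ee_rot': array([-2.26818911e-01,  9.73936347e-01,  1.04049249e-03, -3.00064809e-04]), 'contact_force': array([ 0.03086713,  0.56163779, -0.11677293]), 'wrist_torque': array([ 0.01713071,  0.03921665, -0.0201214 ]), 'grasp_force': 0.0, 'gripper_width': 85.38014176204452}
top {'camera_matrix': array([[454.67127435,   0.        , 311.72405876],
       [  0.        , 454.67127435, 234.40172417],
       [  0.        ,   0.        ,   1.        ]]), 'view': array([[-7.60309787e-03, -9.99680958e-01, -2.40868222e-02,
        -3.20440481e+00],
       [ 9.96527139e-01, -9.57212737e-03,  8.27166026e-02,
        -4.32354331e+02],
       [-8.29207746e-02, -2.33742696e-02,  9.96281983e-01,
        -1.13724737e+03],
       [ 0.00000000e+00,  0.00000000e+00,  0.00000000e+00,
         1.00000000e+00]])}
side {'camera_matrix': array([[473.05554428,   0.        , 316.36967838],
       [  0.        , 473.05554428, 238.72847609],
       [  0.        ,   0.        ,   1.        ]]), 'view': array([[-9.98620265e-01, -5.04654998e-02,  1.45189656e-02,
         4.19765832e+02],
       [ 4.32974144e-02, -6.34834779e-01,  7.71433819e-01,
        -5.83989840e+01],
       [-2.97136489e-02,  7.70998078e-01,  6.36143900e-01,
        -9.09441620e+02],
       [ 0.00000000e+00,  0.00000000e+00,  0.00000000e+00,
         1.00000000e+00]])}
```

View pics/top0.png

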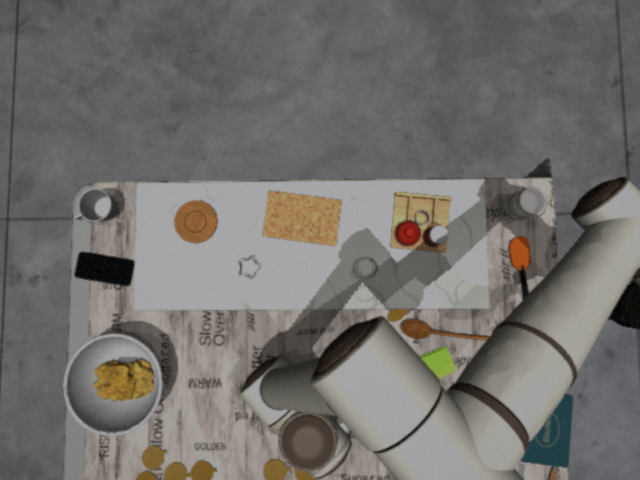

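View pics/side0.png

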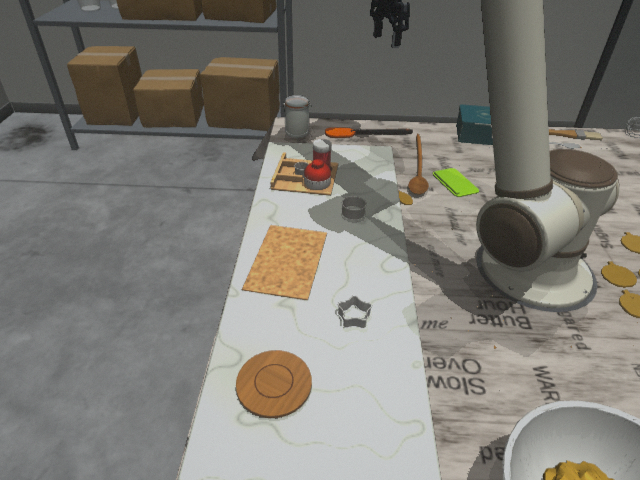

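The top view has the board at about (196,221), mat (302,218), caddy (421,221), timer (408,232), tub (436,236), cutter (421,217), big (365,268) and star (249,266). The side view confirms the same layout. Next I enlarge both views of the caddy and measure.

```bash
cat > h.py <<'E'
from bench import arm, optics
import cv2, numpy as np
def ray(n,u,v):
    c=optics.camera_info(n);K=c["camera_matrix"];V=c["view"];R=V[:3,:3];t=V[:3,3]
    d=np.array([(u-K[0,2])/K[0,0],-(v-K[1,2])/K[1,1],-1.]); return -R.T@t, R.T@d
def plane(n,u,v,z):
    o,d=ray(n,u,v); return o+d*(z-o[2])/d[2]
def proj(n,p):
    c=optics.camera_info(n);K=c["camera_matrix"];q=c["view"]@np.r_[p,1.]
    return np.array([K[0,2]-K[0,0]*q[0]/q[2],K[1,2]+K[1,1]*q[1]/q[2]])
def tri(a,b):
    (o1,d1),(o2,d2)=ray("top",*a),ray("side",*b)
    s,_,_,_=np.linalg.lstsq(np.c_[d1,-d2],o2-o1,rcond=None); p,q=o1+d1*s[0],o2+d2*s[1]
    return (p+q)/2,np.linalg.norm(p-q)
def blobs(im,lo,hi,box,amin=15,fill=False):
    x0,y0,x1,y1=box;h=cv2.cvtColor(im[y0:y1,x0:x1],cv2.COLOR_BGR2HSV)
    m=cv2.inRange(h,lo,hi);out=[]
    for c in cv2.findContours(m,cv2.RETR_EXTERNAL,cv2.CHAIN_APPROX_NONE)[0]:
        a=cv2.contourArea(c)
        if a>amin:
            r=cv2.minAreaRect(c);M=cv2.moments(c)
            out.append((a,np.round([M['m10']/a+x0,M['m01']/a+y0],1),np.round([r[0][0]+x0,r[0][1]+y0,*r[1],r[2]],1)))
    return out
E
python3 - <<'E'
from h import *
t=cv2.imread("pics/top0.png");s=cv2.imread("pics/side0.png")
a=cv2.resize(t[180:260,380:465],None,fx=4.6,fy=4.6,interpolation=cv2.INTER_CUBIC)
b=cv2.resize(s[130:210,260:345],None,fx=4.6,fy=4.6,interpolation=cv2.INTER_CUBIC)
cv2.imwrite("pics/crop.png",np.hstack([a,b]))
for nm,lo,hi,bx in[("mat",(5,60,100),(25,255,255),(255,185,348,250)),("board",(5,60,60),(25,255,255),(165,190,228,250)),("cad",(10,40,60),(35,255,255),(380,185,465,260)),("red",(0,170,60),(6,255,255),(380,185,465,260)),("cap",(0,0,150),(180,60,255),(426,220,452,246))]:
    for q in blobs(t,lo,hi,bx): print("top",nm,q)
for nm,lo,hi,bx in[("mat",(5,60,100),(25,255,255),(235,220,335,303)),("board",(5,60,60),(25,255,255),(225,340,320,425)),("red",(0,170,60),(6,255,255),(260,130,345,200))]:
    for q in blobs(s,lo,hi,bx): print("side",nm,q)
E
```

```text
top mat (3316.5, array([301.8, 217.7]), array([301.7, 217.7,  74. ,  46.6,   7.7]))
top board (1370.5, array([195.3, 221.3]), array([195. , 221.5,  41. ,  42. ,  90. ]))
top cad (2619.5, array([417.6, 219.7]), array([420. , 221.8,  56.9,  56.4,   5.7]))
top red (402.0, array([407.8, 232.7]), array([408. , 232.5,  23. ,  22. ,  90. ]))
top cap (137.0, array([437.9, 232.2]), array([437.7, 231.8,  11. ,  16.3,  58. ]))
side mat (4199.0, array([286. , 262.3]), array([284.1, 260.8,  66.1,  78.3,  15.9]))
side board (3945.5, array([273.4, 383.6]), array([273.5, 383.5,  67. ,  75. ,  90. ]))
side red (162.0, array([317.9, 170.9]), array([317.5, 170.5,  13. ,  21. ,  90. ]))
side red (34.0, array([317.6, 161.9]), array([317.4, 161.9,   8.9,   6.1,  33.7]))
```

View pics/crop.png

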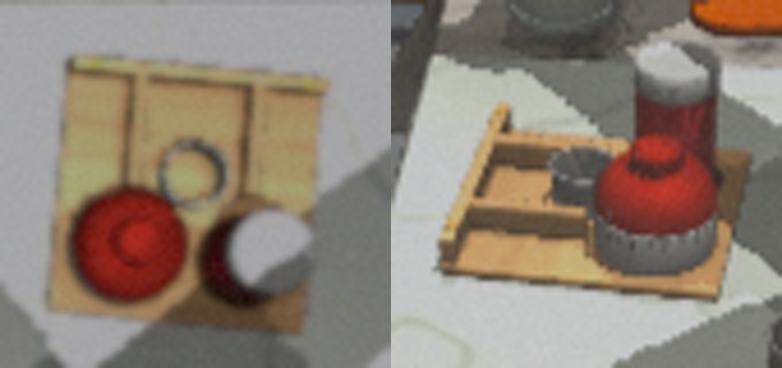

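The crop shows the timer on the left (+y) seat, with its knob near top pixel (408.9,231.7). The tub is on the right (-y) seat, cap near (438.7,234.3), and the cutter ring is near (422,217.6). The caddy corners are visible too.

Run:
```python
from h import *
np.set_printoptions(suppress=True,precision=1)
f=lambda x,y,z:plane("top",380+(x+.5)/4.6-.5,180+(y+.5)/4.6-.5,z)
c=[f(68,58,34),f(328,80,34),f(302,330,18),f(50,308,18)]
C=np.mean(c,0)[:2]
ax=(c[0]+c[1]-c[2]-c[3])[:2]; ay=(c[0]+c[3]-c[1]-c[2])[:2]
yx=np.arctan2(ax[1],ax[0]); yy=np.arctan2(-ay[0],ay[1])
print("corners",*[q[:2] for q in c],"C",C,np.degrees([yx,yy]),np.hypot(*ax)/2,np.hypot(*ay)/2)
y=(yx+yy)/2;R=np.array([[np.cos(y),-np.sin(y)],[np.sin(y),np.cos(y)]])
print("seats",C+R@[-33,33],C+R@[-33,-33])
print("knob",f(133,238,76),"cap",f(270,250,88),"cutter",f(193,173,42))
print("knob tri",tri((408.9,231.7),(260+657/4.6,130+140/4.6)))
print("mat",plane("top",301.7,217.7,16),"board",plane("top",195.2,221.4,22))
print("mat side",plane("side",286,262.3,16),"board side",plane("side",273.4,383.5,22))
g=lambda x,y,z:plane("side",260+(x+.5)/4.6-.5,130+(y+.5)/4.6-.5,z)
print("side knob",g(657,140-0,76),"g wrt x-391")
g2=lambda x,y,z:plane("side",260+(x-391+.5)/4.6-.5,130+(y+.5)/4.6-.5,z)
print("side knob",g2(657,147,76),"cap",g2(678,67,88),"cutter",g2(583,160,42),"frontleft",g2(716,293,18),"railL top",g2(447,240,34),"rail R",g2(503,108,34))
print("star",plane("top",249,266,23),"big",plane("top",365,268,25))
t=cv2.imread("pics/top0.png")
```

```text
corners [ 535.4 -215.9] [ 521.6 -356.6] [ 386.3 -342.5] [ 399.6 -205.5] C [ 460.7 -280.1] [-5.2 -5.6] 136.06882782981074 139.45551332250272
seats [ 430.9 -244.2] [ 424.8 -309.9]
knob [ 432.6 -240.8   76. ] cap [ 424.7 -308.6   88. ] cutter [ 470.5 -280.4   42. ]
knob tri (array([ 338.6, -208.1,  130.7]), np.float64(181.25332378341162))
mat [475.5  18.4  16. ] board [468.1 290.3  22. ]
mat side [476.3  29.8  16. ] board side [467.8 295.3  22. ]
side knob [ 239.5 -264.1   76. ] g wrt x-391
side knob [ 431.3 -242.9   76. ] cap [ 423.8 -302.2   88. ] cutter [ 470.9 -285.2   42. ] frontleft [ 399.5 -204.3   18. ] railL top [ 532.9 -217.5   34. ] rail R [ 519.  -349.8   34. ]
star [353.4 151.9  23. ] big [ 346.1 -139.8   25. ]
```

>>> {"fn": "step_arm", "kwargs": {"motion": [{"dr":[0,0,-1.3],"slide":[-40,26,10],"jaw":85},{"dr":[0,0,-2.6],"slide":[-90,58,20],"jaw":85},{"dr":[0,0,-3.9],"slide":[-140,91,35],"jaw":85},{"dr":[0,0,-5.2],"slide":[-190,123,50],"jaw":85},{"dr":[0,0,-6.5],"slide":[-225,146,60],"jaw":85},{"dr":[0,0,-7.3],"slide":[-244,159,65],"jaw":85},{"dr":[0,0,-7.3],"slide":[-244,159,65],"jaw":85},{"dr":[0,0,-7.3],"slide":[-244,159,65],"jaw":85}]}}

```text
clock: 1.1
position: [424.7, -310.4, 166.3]
ee_rot: [-0.673, 0.74, 0.0, -0.0]
contact_force: [-0.9, 0.3, 0.4]
gripper_width: 84.8
grasp_force: 0.0
```

```bash
cat >> h.py <<'E'
from scipy.spatial.transform import Rotation as Ro
np.set_printoptions(suppress=True,precision=1)
def go(p=None,yaw=None):
    s=arm.read_state();R=Ro.from_quat(s["ee_rot"]);M=R.as_matrix()
    print("t",s["clock"],"pos",s["position"],"yaw",np.degrees(np.arctan2(M[1,1],M[0,1])),"z",M[:,2].round(3),"w",s["gripper_width"],"F",s["contact_force"],"g",s["grasp_force"],"j",s["joints"].round(2))
    if p is not None: print("slide",M.T@(np.array(p)-s["position"]))
    if yaw is not None:
        y=np.radians(yaw);T=np.c_[[np.sin(y),-np.cos(y),0],[np.cos(y),np.sin(y),0],[0,0,-1]]
        print("dr",((R.inv()*Ro.from_matrix(T)).as_rotvec(degrees=True)/8).round(3))
E
python3 - <<'E'
from h import *
for n in("top","side"):
    cv2.imwrite(f"pics/{n}1.png",optics.get_image(n))
t=cv2.imread("pics/top1.png");s=cv2.imread("pics/side1.png")
a=cv2.resize(t[160:280,370:475],None,fx=3.8,fy=3.8,interpolation=cv2.INTER_CUBIC)
b=cv2.resize(s[90:210,245:350],None,fx=3.8,fy=3.8,interpolation=cv2.INTER_CUBIC)
cv2.imwrite("pics/crop1.png",np.hstack([a,b]))
go((424.7,-308.5,52),174.6)
E
```

```text
t 1.2 pos [ 424.5 -310.8  166.4] yaw 174.5211772370941 z [ 0. -0. -1.] w 84.87719682356048 F [-0.1 -0.5  0.3] g 0.0 j [-0.3  0.3 -0.3  0.  -1.   0.2]
slide [ -2.4   0.  114.4]Traceback (most recent call last):
  File "<stdin>", line 8, in <module>
  File "h.py", line 32, in go
    print("dr",((R.inv()*Ro.from_matrix(T)).as_rotvec(degrees=True)/8).round(3))
                         ~~~~~~~~~~~~~~^^^
  File "scipy/spatial/transform/_rotation.pyx", line 1143, in scipy.spatial.transform._rotation.Rotation.from_matrix
ValueError: Non-positive determinant (left-handed or null coordinate frame) in rotation matrix 0: [[ 0.1 -1.   0. ]
 [ 1.   0.1  0. ]
 [ 0.   0.  -1. ]].
```

View pics/crop1.png

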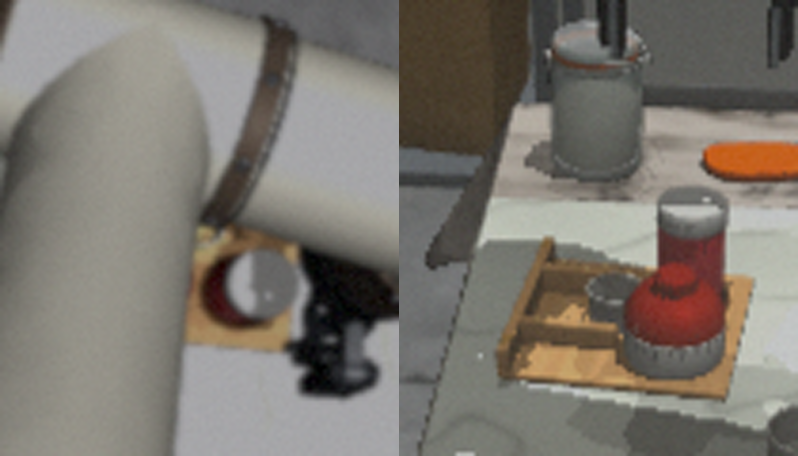

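The top crop shows the cap centred near (439,235) with the fingertips off to its right. In the side crop the fingertips' midpoint is near (324,106) and the cap top near (322,142). I'll check both by projection.

```bash
sed -i 's/\[np.sin(y),-np.cos(y),0\]/[-np.sin(y),np.cos(y),0]/' h.py
python3 - <<'E'
from h import *
p=(424.5,-310.8,175)
print(proj("top",p),proj("side",p),plane("side",322.1,142,88),plane("top",438.9,235,88))
for n in("top","side"): print(proj(n,(424.5+41,-315,175)),proj(n,(424.5-43,-307,175)))
go((424.7,-307,52),174.6)
E
```

```text
[449.4 230.7] [322.7 107.1] [ 424.  -312.8   88. ] [ 422.2 -310.    88. ]
[450.7 212. ] [448.3 250.4]
[304.4 105.7] [342.1 108.5]
t 1.2 pos [ 424.5 -310.8  166.4] yaw 174.5211772370941 z [ 0. -0. -1.] w 84.87719682356048 F [-0.1 -0.5  0.3] g 0.0 j [-0.3  0.3 -0.3  0.  -1.   0.2]
slide [ -3.9   0.2 114.4]
dr [-0. -0. -0.]
```

>>> {"fn": "step_arm", "kwargs": {"motion": [{"dr":[0,0,0],"slide":[0,0,30],"jaw":85},{"dr":[0,0,0],"slide":[0,0,65],"jaw":85},{"dr":[0,0,0],"slide":[0,0,95],"jaw":85},{"dr":[0,0,0],"slide":[0,0,110],"jaw":85},{"dr":[0,0,0],"slide":[0,0,112],"jaw":85},{"dr":[0,0,0],"slide":[0,0,112],"jaw":40},{"dr":[0,0,0],"slide":[0,0,112],"jaw":40},{"dr":[0,0,0],"slide":[0,0,112],"jaw":40}]}}

```text
clock: 2.2
position: [425.5, -310.5, 55.6]
ee_rot: [-0.673, 0.739, -0.001, 0.0]
contact_force: [-1.9, 0.4, 4.6]
gripper_width: 42.1
grasp_force: 60.2
```

>>> {"fn": "step_arm", "kwargs": {"motion": [{"dr":[0,0,0],"slide":[0,0,0],"jaw":40},{"dr":[0,0,0],"slide":[0,0,0],"jaw":40},{"dr":[0,0,0],"slide":[0,0,0],"jaw":40},{"dr":[0,0,0],"slide":[0,0,0],"jaw":40},{"dr":[0,0,0],"slide":[0,0,-10],"jaw":40},{"dr":[0,0,0],"slide":[0,0,-30],"jaw":40},{"dr":[0,0,0],"slide":[0,0,-60],"jaw":40},{"dr":[0,0,0],"slide":[0,0,-90],"jaw":40}]}}

```text
clock: 3.2
position: [424.6, -309.9, 145.3]
ee_rot: [-0.673, 0.739, 0.0, 0.0]
contact_force: [0.4, 0.6, -2.3]
gripper_width: 42.4
grasp_force: 60.8
```

Run:
```python
from h import *
go((481.5,63,146),174.6)
```

```text
t 3.2 pos [ 424.6 -309.9  145.3] yaw 174.6257686437914 z [-0.  0. -1.] w 42.38237016181564 F [ 0.4  0.6 -2.3] g 60.82330942153931 j [-0.3  0.3 -0.4 -0.  -0.9  0.2]
slide [-376.6  -21.7   -0.6]
dr [0. 0. 0.]
```

>>> {"fn": "step_arm", "kwargs": {"motion": [{"dr":[0,0,0],"slide":[-25,-1.5,0],"jaw":40},{"dr":[0,0,0],"slide":[-75,-4.5,0],"jaw":40},{"dr":[0,0,0],"slide":[-130,-8,0],"jaw":40},{"dr":[0,0,0],"slide":[-190,-11,0],"jaw":40},{"dr":[0,0,0],"slide":[-250,-14.5,0],"jaw":40},{"dr":[0,0,0],"slide":[-310,-18,0],"jaw":40},{"dr":[0,0,0],"slide":[-355,-20.5,0],"jaw":40},{"dr":[0,0,0],"slide":[-377,-21.5,0],"jaw":40}]}}

```text
clock: 4.2
position: [481.7, 65.6, 144.7]
ee_rot: [-0.674, 0.739, 0.0, 0.0]
contact_force: [0.1, 0.1, -0.4]
gripper_width: 41.9
grasp_force: 60.9
```

>>> {"fn": "step_arm", "kwargs": {"motion": [{"dr":[0,0,0],"slide":[0,0,0],"jaw":40},{"dr":[0,0,0],"slide":[0,0,25],"jaw":40},{"dr":[0,0,0],"slide":[0,0,55],"jaw":40},{"dr":[0,0,0],"slide":[0,0,75],"jaw":40},{"dr":[0,0,0],"slide":[0,0,84],"jaw":40},{"dr":[0,0,0],"slide":[0,0,88],"jaw":40},{"dr":[0,0,0],"slide":[0,0,88],"jaw":40},{"dr":[0,0,0],"slide":[0,0,88],"jaw":40}]}}

```text
clock: 5.2
position: [482.0, 63.3, 57.0]
ee_rot: [-0.673, 0.739, -0.0, 0.001]
contact_force: [0.7, -0.2, -1.6]
gripper_width: 42.6
grasp_force: 60.9
```

>>> {"fn": "step_arm", "kwargs": {"motion": [{"dr":[0,0,0],"slide":[0,0,1],"jaw":40},{"dr":[0,0,0],"slide":[0,0,2],"jaw":40},{"dr":[0,0,0],"slide":[0,0,2.5],"jaw":40},{"dr":[0,0,0],"slide":[0,0,3],"jaw":40},{"dr":[0,0,0],"slide":[0,0,3],"jaw":40},{"dr":[0,0,0],"slide":[0,0,3],"jaw":40},{"dr":[0,0,0],"slide":[0,0,3],"jaw":40},{"dr":[0,0,0],"slide":[0,0,3],"jaw":40}]}}

```text
clock: 6.2
position: [481.5, 63.2, 53.7]
ee_rot: [-0.673, 0.739, -0.0, 0.0]
contact_force: [-1.5, 0.1, 5.5]
gripper_width: 42.4
grasp_force: 61.3
```

>>> {"fn": "step_arm", "kwargs": {"motion": [{"dr":[0,0,0],"slide":[0,0,0],"jaw":60},{"dr":[0,0,0],"slide":[0,0,0],"jaw":75},{"dr":[0,0,0],"slide":[0,0,0],"jaw":75},{"dr":[0,0,0],"slide":[0,0,-10],"jaw":75},{"dr":[0,0,0],"slide":[0,0,-40],"jaw":75},{"dr":[0,0,0],"slide":[0,0,-70],"jaw":75},{"dr":[0,0,0],"slide":[0,0,-90],"jaw":75},{"dr":[0,0,0],"slide":[0,0,-90],"jaw":75}]}}

```text
clock: 7.2
position: [482.7, 63.7, 145.4]
ee_rot: [-0.673, 0.739, -0.001, 0.002]
contact_force: [-0.2, -0.4, 0.1]
gripper_width: 75.2
grasp_force: 0.0
```

Run:
```python
from h import *
go((431.5,-242.5,140),174.6)
print(proj("side",(424.7,-310,88)))
```

```text
t 7.2 pos [482.7  63.7 145.4] yaw 174.6407943906159 z [ 0.  0. -1.] w 75.23574853450945 F [-0.2 -0.4  0.1] g 0.0 j [ 0.5  0.2 -0.5  0.  -0.9 -0.6]
slide [309.6  22.4   4.6]
dr [-0.  0.  0.]
[321.8 142.6]
```

>>> {"fn": "step_arm", "kwargs": {"motion": [{"dr":[0,0,0],"slide":[25,2,0],"jaw":60},{"dr":[0,0,0],"slide":[75,5.5,0],"jaw":60},{"dr":[0,0,0],"slide":[130,9.5,0],"jaw":60},{"dr":[0,0,0],"slide":[190,14,0],"jaw":60},{"dr":[0,0,0],"slide":[250,18,0],"jaw":60},{"dr":[0,0,0],"slide":[290,21,0],"jaw":60},{"dr":[0,0,0],"slide":[309.5,22,0],"jaw":60},{"dr":[0,0,0],"slide":[309.5,22,0],"jaw":60}]}}

```text
clock: 8.2
position: [429.7, -243.8, 142.3]
ee_rot: [-0.672, 0.74, 0.001, -0.0]
contact_force: [-1.1, -0.4, -0.4]
gripper_width: 59.9
grasp_force: 0.0
```

Run:
```python
from h import *
cv2.imwrite("pics/side2.png",optics.get_image("side"))
s=cv2.imread("pics/side2.png")
cv2.imwrite("pics/crop2.png",np.hstack([cv2.resize(s[90:210,245:350],None,fx=3.8,fy=3.8,interpolation=cv2.INTER_CUBIC),cv2.resize(s[190:310,235:340],None,fx=3.8,fy=3.8,interpolation=cv2.INTER_CUBIC)]))
go((431.5,-242.5,69),174.6)
print(proj("side",(431.5,-242.5,76)),proj("side",arm.read_state()["position"]))
```

```text
t 8.25 pos [ 430.  -243.1  142.4] yaw 174.53659680212394 z [-0.  0. -1.] w 59.75485271568901 F [ 0.3  0.6 -0.4] g 0.0 j [-0.2  0.2 -0.4 -0.  -0.9  0.1]
slide [-0.7 -1.6 73.4]
dr [ 0.  0. -0.]
[317.4 161.6] [318.6 134.6]
```

View pics/crop2.png

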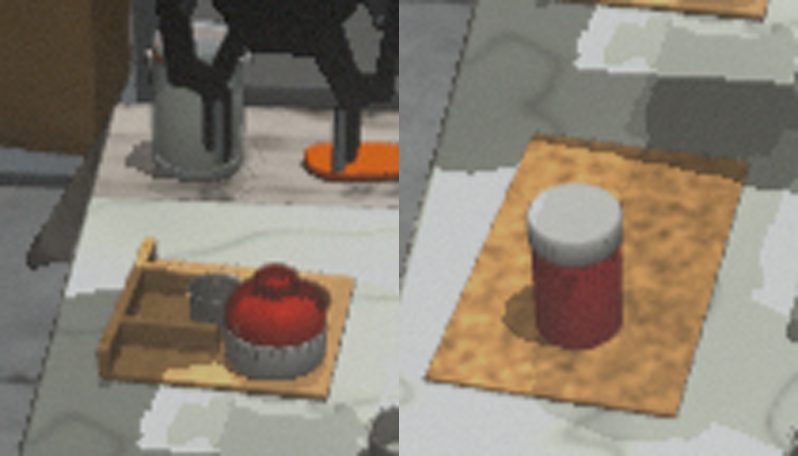

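The side view shows the timer still on its seat (knob near (318,162)), the tub upright on the mat, and the jaws above the knob. Descending onto the knob.

>>> {"fn": "step_arm", "kwargs": {"motion": [{"dr":[0,0,0],"slide":[-0.5,-1.5,25],"jaw":60},{"dr":[0,0,0],"slide":[-0.5,-1.5,50],"jaw":60},{"dr":[0,0,0],"slide":[-0.5,-1.5,66],"jaw":60},{"dr":[0,0,0],"slide":[-0.5,-1.5,72],"jaw":60},{"dr":[0,0,0],"slide":[-0.5,-1.5,72],"jaw":40},{"dr":[0,0,0],"slide":[-0.5,-1.5,72],"jaw":24},{"dr":[0,0,0],"slide":[-0.5,-1.5,72],"jaw":24},{"dr":[0,0,0],"slide":[-0.5,-1.5,72],"jaw":24}]}}

```text
clock: 9.25
position: [432.4, -242.6, 71.7]
ee_rot: [-0.673, 0.739, -0.0, 0.0]
contact_force: [0.1, 0.2, 0.7]
gripper_width: 24.1
grasp_force: 0.1
```

Run:
```python
from h import *
go((469.5,-26,150),174.6)
```

```text
t 9.25 pos [ 432.4 -242.6   71.7] yaw 174.62441715962854 z [ 0. -0. -1.] w 24.114101003752133 F [0.1 0.2 0.7] g 0.14659393695183098 j [-0.2  0.3 -0.5  0.  -0.7  0.1]
slide [-219.1  -16.7  -78.3]
dr [-0. -0.  0.]
```

The jaws closed to 24 mm with no force, too high on the knob. I'll open, go 3.5 mm lower and close again.

>>> {"fn": "step_arm", "kwargs": {"motion": [{"dr":[0,0,0],"slide":[0,0,0],"jaw":45},{"dr":[0,0,0],"slide":[0,0,0],"jaw":45},{"dr":[0,0,0],"slide":[0,0,2],"jaw":45},{"dr":[0,0,0],"slide":[0,0,3.5],"jaw":45},{"dr":[0,0,0],"slide":[0,0,3.5],"jaw":20},{"dr":[0,0,0],"slide":[0,0,3.5],"jaw":20},{"dr":[0,0,0],"slide":[0,0,3.5],"jaw":20},{"dr":[0,0,0],"slide":[0,0,3.5],"jaw":20}]}}

```text
clock: 10.25
position: [432.2, -242.6, 67.9]
ee_rot: [-0.673, 0.739, 0.0, -0.0]
contact_force: [-0.6, 0.6, 0.8]
gripper_width: 21.2
grasp_force: 52.8
```

>>> {"fn": "step_arm", "kwargs": {"motion": [{"dr":[0,0,0],"slide":[0,0,0],"jaw":18},{"dr":[0,0,0],"slide":[0,0,0],"jaw":18},{"dr":[0,0,0],"slide":[0,0,0],"jaw":18},{"dr":[0,0,0],"slide":[0,0,0],"jaw":18},{"dr":[0,0,0],"slide":[0,0,0],"jaw":18},{"dr":[0,0,0],"slide":[0,0,0],"jaw":18},{"dr":[0,0,0],"slide":[0,0,0],"jaw":18},{"dr":[0,0,0],"slide":[0,0,0],"jaw":18}]}}

```text
clock: 11.25
position: [432.2, -242.5, 67.9]
ee_rot: [-0.673, 0.739, -0.0, -0.0]
contact_force: [-0.8, 0.0, 2.6]
gripper_width: 21.0
grasp_force: 56.7
```

Run:
```python
from h import *
s=optics.get_image("side")
cv2.imwrite("pics/crop3.png",cv2.resize(s[120:200,265:345],None,fx=7,fy=7,interpolation=cv2.INTER_CUBIC))
go((469.5,-26,150),174.6)
```

```text
t 11.3 pos [ 432.2 -242.6   67.9] yaw 174.63011353496904 z [ 0. -0. -1.] w 20.990362789033448 F [-0.5  0.9  2.9] g 56.67449333996046 j [-0.2  0.4 -0.5  0.  -0.7  0.1]
slide [-219.1  -16.9  -82.1]
dr [-0. -0.  0.]
```

View pics/crop3.png

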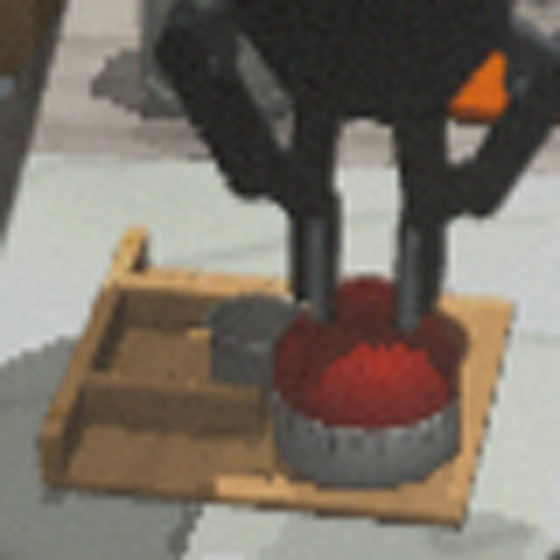

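The side view shows the fingertips on both sides of the knob, about (311,165) and (323,166), and the timer upright on its seat. Lifting.

>>> {"fn": "step_arm", "kwargs": {"motion": [{"dr":[0,0,0],"slide":[0,0,-4],"jaw":18},{"dr":[0,0,0],"slide":[0,0,-12],"jaw":18},{"dr":[0,0,0],"slide":[0,0,-25],"jaw":18},{"dr":[0,0,0],"slide":[0,0,-40],"jaw":18},{"dr":[0,0,0],"slide":[0,0,-60],"jaw":18},{"dr":[0,0,0],"slide":[0,0,-75],"jaw":18},{"dr":[0,0,0],"slide":[0,0,-80],"jaw":18},{"dr":[0,0,0],"slide":[0,0,-80],"jaw":18}]}}

```text
clock: 12.3
position: [432.2, -242.5, 148.2]
ee_rot: [-0.673, 0.74, -0.0, 0.0]
contact_force: [-0.6, -0.2, -1.7]
gripper_width: 20.9
grasp_force: 56.1
```

Run:
```python
from h import *
s=optics.get_image("side")
cv2.imwrite("pics/crop4.png",cv2.resize(s[80:200,265:345],None,fx=4,fy=4,interpolation=cv2.INTER_CUBIC))
go((469.5,-26,148),174.6)
```

```text
t 12.35 pos [ 431.9 -242.4  147.6] yaw 174.618789120112 z [-0.  0. -1.] w 21.287179392317768 F [ 0.1  0.  -1.1] g 56.121317605138756 j [-0.2  0.2 -0.4 -0.  -0.9  0.1]
slide [-219.   -17.1   -0.3]
dr [0. 0. 0.]
```

View pics/crop4.png

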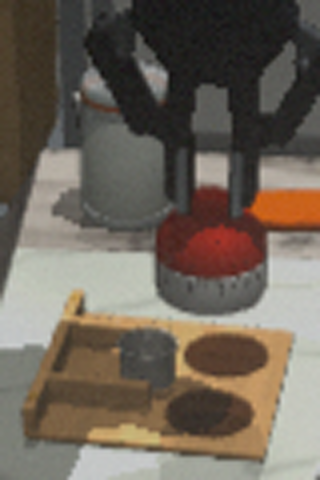

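The timer hangs upright from the fingers and both dark seats are clear, with side pixels near (321,169) and (317,182). Carrying it to the mat.

>>> {"fn": "step_arm", "kwargs": {"motion": [{"dr":[0,0,0],"slide":[-12,-1,0],"jaw":18},{"dr":[0,0,0],"slide":[-40,-3,0],"jaw":18},{"dr":[0,0,0],"slide":[-80,-6,0],"jaw":18},{"dr":[0,0,0],"slide":[-120,-9,0],"jaw":18},{"dr":[0,0,0],"slide":[-160,-12,0],"jaw":18},{"dr":[0,0,0],"slide":[-195,-15,0],"jaw":18},{"dr":[0,0,0],"slide":[-212,-16.5,0],"jaw":18},{"dr":[0,0,0],"slide":[-219,-17,0],"jaw":18}]}}

```text
clock: 13.35
position: [469.5, -25.2, 147.5]
ee_rot: [-0.674, 0.739, 0.0, -0.0]
contact_force: [-0.1, -0.8, -0.8]
gripper_width: 21.1
grasp_force: 56.2
```

>>> {"fn": "step_arm", "kwargs": {"motion": [{"dr":[0,0,0],"slide":[0,0,5],"jaw":18},{"dr":[0,0,0],"slide":[0,0,25],"jaw":18},{"dr":[0,0,0],"slide":[0,0,50],"jaw":18},{"dr":[0,0,0],"slide":[0,0,68],"jaw":18},{"dr":[0,0,0],"slide":[0,0,76],"jaw":18},{"dr":[0,0,0],"slide":[0,0,79],"jaw":18},{"dr":[0,0,0],"slide":[0,0,80],"jaw":18},{"dr":[0,0,0],"slide":[0,0,80],"jaw":18}]}}

```text
clock: 14.35
position: [470.0, -26.1, 68.3]
ee_rot: [-0.673, 0.739, -0.0, 0.001]
contact_force: [0.1, 0.3, -1.6]
gripper_width: 21.0
grasp_force: 56.2
```

>>> {"fn": "step_arm", "kwargs": {"motion": [{"dr":[0,0,0],"slide":[0,0,1],"jaw":18},{"dr":[0,0,0],"slide":[0,0,2],"jaw":18},{"dr":[0,0,0],"slide":[0,0,2.5],"jaw":18},{"dr":[0,0,0],"slide":[0,0,2.5],"jaw":18},{"dr":[0,0,0],"slide":[0,0,2.5],"jaw":18},{"dr":[0,0,0],"slide":[0,0,2.5],"jaw":45},{"dr":[0,0,0],"slide":[0,0,2.5],"jaw":45},{"dr":[0,0,0],"slide":[0,0,2.5],"jaw":45}]}}

```text
clock: 15.35
position: [469.6, -26.1, 65.1]
ee_rot: [-0.673, 0.739, 0.0, -0.0]
contact_force: [0.0, -0.3, -0.1]
gripper_width: 45.0
grasp_force: 0.0
```

Run:
```python
from h import *
go((471,-280.5,150),174.6)
```

```text
t 15.35 pos [469.6 -26.1  65.1] yaw 174.62358801699494 z [-0. -0. -1.] w 45.03595031472266 F [ 0.  -0.3 -0.1] g 0.0 j [ 0.3  0.3 -0.6 -0.  -0.7 -0.4]
slide [253.2 -25.2 -84.9]
dr [ 0. -0.  0.]
```

>>> {"fn": "step_arm", "kwargs": {"motion": [{"dr":[0,0,0],"slide":[0,0,-10],"jaw":45},{"dr":[0,0,0],"slide":[0,0,-35],"jaw":65},{"dr":[0,0,0],"slide":[0,0,-70],"jaw":65},{"dr":[0,0,0],"slide":[0,0,-85],"jaw":65},{"dr":[0,0,0],"slide":[-20,0,-100],"jaw":65},{"dr":[0,0,0],"slide":[-60,0,-120],"jaw":65},{"dr":[0,0,0],"slide":[-80,0,-125],"jaw":65},{"dr":[0,0,0],"slide":[-80,0,-125],"jaw":65}]}}

```text
clock: 16.35
position: [477.5, 54.7, 191.4]
ee_rot: [-0.674, 0.739, -0.0, 0.001]
contact_force: [-0.5, 1.2, 0.6]
gripper_width: 64.8
grasp_force: 0.0
```

Run:
```python
from h import *
go((470.5,-281,150),174.6)
for n in("top","side"): cv2.imwrite(f"pics/{n}5.png",optics.get_image(n))
t=cv2.imread("pics/top5.png");s=cv2.imread("pics/side5.png")
cv2.imwrite("pics/crop5.png",np.hstack([cv2.resize(t[180:260,380:460],None,fx=5,fy=5,interpolation=cv2.INTER_CUBIC),cv2.resize(s[130:210,260:340],None,fx=5,fy=5,interpolation=cv2.INTER_CUBIC)]))
```

```text
t 16.35 pos [477.5  54.7 191.4] yaw 174.75206605005232 z [ 0.  0. -1.] w 64.76750624238727 F [-0.5  1.2  0.6] g 0.0 j [ 0.5  0.2 -0.4  0.  -1.  -0.5]
slide [335.  -23.6  41.1]
dr [-0.  0.  0.]
```

View pics/crop5.png

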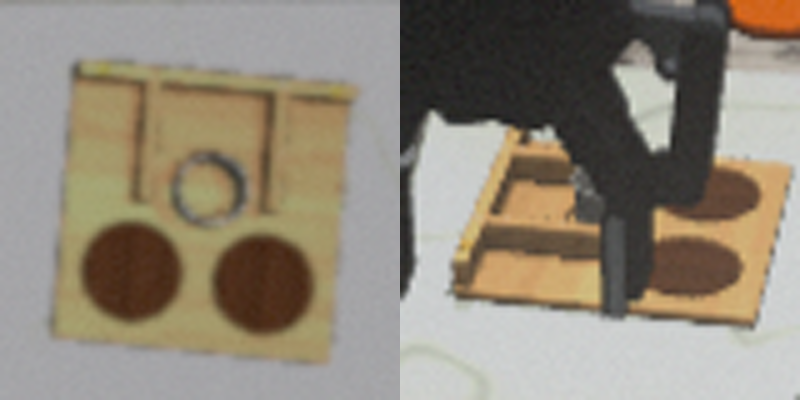

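The caddy is fully visible in the top view: seats near (406,234) and (432.5,237), cutter ring near (421.7,217.6). I'll get the seat centres from a mask.

Run:
```python
from h import *
t=cv2.imread("pics/top5.png")
for q in blobs(t,(0,80,20),(14,255,115),(385,215,460,255),60): print(q,plane("top",*q[2][:2],18),plane("top",*q[1],18))
print("cutter",plane("top",380+209.5/5-.5,180+189.5/5-.5,42))
# board: outer & circle
for q in blobs(t,(5,60,60),(25,255,255),(165,190,228,250),500): print("board",q,plane("top",*q[1],22))
g=cv2.cvtColor(t,cv2.COLOR_BGR2GRAY)[195:247,169:222]
k=cv2.morphologyEx(cv2.GaussianBlur(g,(3,3),0),cv2.MORPH_BLACKHAT,np.ones((5,5)))
ys,xs=np.nonzero(k>12);r=np.hypot(xs+169-195.2,ys+195-221.4);m=(r>8)&(r<15)
P=np.c_[xs[m]+169,ys[m]+195].astype(np.float32);print("circle",len(P),cv2.fitEllipse(P),plane("top",*cv2.fitEllipse(P)[0],22))
```

```text
(240.5, array([432.3, 236.4]), array([432. , 236.5,  17. ,  18. ,  90. ])) [ 424.1 -310.4   18. ] [ 424.3 -311.2   18. ]
(239.5, array([405.8, 233.7]), array([405.5, 234. ,  17.7,  17.7,  45. ])) [ 431. -244.   18.] [ 431.8 -244.8   18. ]
cutter [ 470.  -279.9   42. ]
circle 28 ((192.15863037109375, 221.75411987304688), (21.947479248046875, 27.81951332092285), 168.67623901367188) [467.3 298.1  22. ]
```

>>> {"fn": "step_arm", "kwargs": {"motion": [{"dr":[0,0,0],"slide":[30,-2,0],"jaw":65},{"dr":[0,0,0],"slide":[80,-6,0],"jaw":65},{"dr":[0,0,0],"slide":[140,-10,0],"jaw":65},{"dr":[0,0,0],"slide":[200,-14,0],"jaw":65},{"dr":[0,0,0],"slide":[260,-18.5,5],"jaw":65},{"dr":[0,0,0],"slide":[310,-22,20],"jaw":65},{"dr":[0,0,0],"slide":[335,-23.5,40],"jaw":65},{"dr":[0,0,0],"slide":[335,-23.5,41],"jaw":65}]}}

```text
clock: 17.45
position: [466.8, -284.0, 147.1]
ee_rot: [-0.671, 0.741, 0.002, -0.001]
contact_force: [0.5, 0.8, -0.2]
gripper_width: 64.7
grasp_force: 0.0
```

Run:
```python
from h import *
go((470.3,-280.5,22.5),174.6)
for n,c,rr in(("top",(195.2,221.4),(8,15)),("side",(273.5,383.5),(14,26))):
    im=cv2.imread(f"pics/{n}0.png");g=cv2.cvtColor(im,cv2.COLOR_BGR2GRAY)
    k=cv2.morphologyEx(g,cv2.MORPH_BLACKHAT,np.ones((7,7)));ys,xs=np.nonzero(k>14)
    r=np.hypot(xs-c[0],ys-c[1]);m=(r>rr[0])&(r<rr[1]);P=np.c_[xs[m],ys[m]].astype(np.float32)
    W=np.array([plane(n,*p,22)[:2] for p in P]).astype(np.float32)
    e=cv2.fitEllipse(W);print(n,len(P),"circle",e)
    h=cv2.inRange(cv2.cvtColor(im,cv2.COLOR_BGR2HSV),(5,60,60),(25,255,255));mm=np.zeros_like(h);cv2.circle(mm,(int(c[0]),int(c[1])),24 if n=="top" else 42,255,-1)
    cn=max(cv2.findContours(h&mm,cv2.RETR_EXTERNAL,cv2.CHAIN_APPROX_NONE)[0],key=cv2.contourArea)
    W=np.array([plane(n,*p[0],22)[:2] for p in cn]).astype(np.float32);print(" outer",cv2.fitEllipse(W))
```

```text
t 17.45 pos [ 466.8 -284.   147.1] yaw 174.35548720586485 z [-0.  0. -1.] w 64.68112260708358 F [ 0.5  0.8 -0.2] g 0.0 j [-0.2  0.3 -0.3 -0.  -0.9  0.1]
slide [ -3.7  -3.8 124.5]
dr [ 0.  0. -0.]
top 77 circle ((468.3205261230469, 291.29705810546875), (54.1743049621582, 55.60514450073242), 172.92247009277344)
 outer ((468.4795837402344, 290.0982971191406), (106.75027465820312, 107.97925567626953), 170.74717712402344)
side 187 circle ((468.00616455078125, 289.8809814453125), (55.02827835083008, 56.52827072143555), 31.748910903930664)
 outer ((467.9295959472656, 292.05987548828125), (108.339111328125, 110.81269073486328), 6.240624904632568)
```

>>> {"fn": "step_arm", "kwargs": {"motion": [{"dr":[0,0,0],"slide":[0,0,0],"jaw":58},{"dr":[0,0,0],"slide":[0,0,10],"jaw":58},{"dr":[0,0,0],"slide":[0,0,35],"jaw":58},{"dr":[0,0,0],"slide":[0,0,60],"jaw":58},{"dr":[0,0,0],"slide":[0,0,80],"jaw":58},{"dr":[0,0,0],"slide":[0,0,88],"jaw":58},{"dr":[0,0,0],"slide":[0,0,88],"jaw":58},{"dr":[0,0,0],"slide":[0,0,88],"jaw":58}]}}

```text
clock: 18.45
position: [469.9, -282.2, 62.2]
ee_rot: [-0.673, 0.739, -0.001, 0.0]
contact_force: [-0.1, 0.5, -0.8]
gripper_width: 58.2
grasp_force: 0.0
```

Run:
```python
from h import *
go((470.3,-280.5,22.5),174.6)
s=optics.get_image("side")
cv2.imwrite("pics/crop6.png",np.hstack([cv2.resize(s[120:200,265:345],None,fx=5,fy=5,interpolation=cv2.INTER_CUBIC),cv2.resize(s[200:300,235:335],None,fx=4,fy=4,interpolation=cv2.INTER_CUBIC)]))
cv2.imwrite("pics/side6.png",s)
```

```text
t 18.45 pos [ 469.9 -282.2   62.2] yaw 174.66820114820436 z [ 0. -0. -1.] w 58.16851240792199 F [-0.1  0.5 -0.8] g 0.0 j [-0.2  0.4 -0.4  0.  -0.7  0.1]
slide [-1.7 -0.2 39.7]
dr [-0. -0.  0.]
```

View pics/crop6.png

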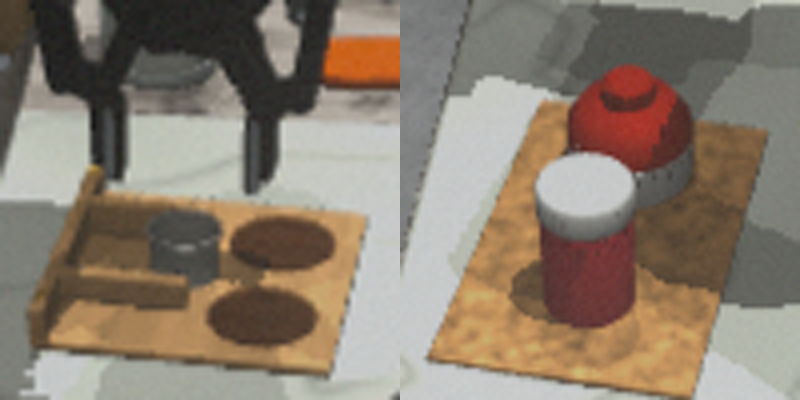

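Both items stand upright on the mat: the cap is at about (281,246) and the knob at about (292,221). The jaws straddle the cutter at about (302,162). Descending.

>>> {"fn": "step_arm", "kwargs": {"motion": [{"dr":[0,0,0],"slide":[-1,0,12],"jaw":58},{"dr":[0,0,0],"slide":[-1.5,0,26],"jaw":58},{"dr":[0,0,0],"slide":[-1.5,0,36],"jaw":58},{"dr":[0,0,0],"slide":[-1.5,0,38],"jaw":58},{"dr":[0,0,0],"slide":[-1.5,0,38],"jaw":58},{"dr":[0,0,0],"slide":[-1.5,0,38],"jaw":30},{"dr":[0,0,0],"slide":[-1.5,0,38],"jaw":30},{"dr":[0,0,0],"slide":[-1.5,0,38],"jaw":30}]}}

```text
clock: 19.5
position: [469.7, -280.8, 24.1]
ee_rot: [-0.673, 0.739, -0.001, 0.0]
contact_force: [-0.8, 1.2, 5.0]
gripper_width: 31.5
grasp_force: 59.0
```

>>> {"fn": "step_arm", "kwargs": {"motion": [{"dr":[0,0,0],"slide":[0,0,0],"jaw":30},{"dr":[0,0,0],"slide":[0,0,0],"jaw":30},{"dr":[0,0,0],"slide":[0,0,0],"jaw":30},{"dr":[0,0,0],"slide":[0,0,0],"jaw":30},{"dr":[0,0,0],"slide":[0,0,0],"jaw":30},{"dr":[0,0,0],"slide":[0,0,0],"jaw":30},{"dr":[0,0,0],"slide":[0,0,0],"jaw":30},{"dr":[0,0,0],"slide":[0,0,0],"jaw":30}]}}

```text
clock: 20.5
position: [469.7, -280.8, 24.1]
ee_rot: [-0.673, 0.739, -0.001, 0.0]
contact_force: [-1.7, 1.2, 5.7]
gripper_width: 31.3
grasp_force: 59.1
```

>>> {"fn": "step_arm", "kwargs": {"motion": [{"dr":[0,0,0],"slide":[0,0,-5],"jaw":30},{"dr":[0,0,0],"slide":[0,0,-15],"jaw":30},{"dr":[0,0,0],"slide":[0,0,-35],"jaw":30},{"dr":[0,0,0],"slide":[0,0,-65],"jaw":30},{"dr":[0,0,0],"slide":[0,0,-95],"jaw":30},{"dr":[0,0,0],"slide":[0,0,-120],"jaw":30},{"dr":[0,0,0],"slide":[0,0,-135],"jaw":30},{"dr":[0,0,0],"slide":[0,0,-135],"jaw":30}]}}

```text
clock: 21.5
position: [469.8, -280.8, 159.3]
ee_rot: [-0.673, 0.739, -0.001, 0.001]
contact_force: [-0.1, 1.3, -0.4]
gripper_width: 31.2
grasp_force: 59.4
```

Run:
```python
from h import *
go((468.2,290.6,159),174.6)
```

```text
t 21.5 pos [ 469.8 -280.8  159.3] yaw 174.62728594902964 z [ 0. -0. -1.] w 31.21184527777489 F [-0.1  1.3 -0.4] g 59.36254245680175 j [-0.2  0.3 -0.3 -0.  -1.   0.1]
slide [-568.7   55.1    0. ]
dr [-0. -0.  0.]
```

>>> {"fn": "step_arm", "kwargs": {"motion": [{"dr":[0,0,0],"slide":[-20,2,0],"jaw":30},{"dr":[0,0,0],"slide":[-60,6,0],"jaw":30},{"dr":[0,0,0],"slide":[-105,10,0],"jaw":30},{"dr":[0,0,0],"slide":[-155,15,0],"jaw":30},{"dr":[0,0,0],"slide":[-205,20,0],"jaw":30},{"dr":[0,0,0],"slide":[-250,24,0],"jaw":30},{"dr":[0,0,0],"slide":[-280,27,0],"jaw":30},{"dr":[0,0,0],"slide":[-290,28,0],"jaw":30}]}}

```text
clock: 22.5
position: [467.8, 11.9, 157.2]
ee_rot: [-0.674, 0.739, 0.001, -0.001]
contact_force: [0.9, 0.6, -0.1]
gripper_width: 31.6
grasp_force: 59.4
```

>>> {"fn": "step_arm", "kwargs": {"motion": [{"dr":[0,0,0],"slide":[-20,2,0],"jaw":30},{"dr":[0,0,0],"slide":[-60,6,0],"jaw":30},{"dr":[0,0,0],"slide":[-105,10,0],"jaw":30},{"dr":[0,0,0],"slide":[-155,15,0],"jaw":30},{"dr":[0,0,0],"slide":[-205,20,0],"jaw":30},{"dr":[0,0,0],"slide":[-250,24,0],"jaw":30},{"dr":[0,0,0],"slide":[-278,27,0],"jaw":30},{"dr":[0,0,0],"slide":[-278,27,0],"jaw":30}]}}

```text
clock: 23.5
position: [467.6, 290.8, 157.4]
ee_rot: [-0.674, 0.739, -0.0, -0.001]
contact_force: [-1.2, -0.5, -0.4]
gripper_width: 31.4
grasp_force: 59.4
```

Run:
```python
from h import *
s=optics.get_image("side")
go((468.2,290.6,29),174.6)
cv2.imwrite("pics/crop7.png",cv2.resize(s[260:430,200:350],None,fx=3.5,fy=3.5,interpolation=cv2.INTER_CUBIC))
p=arm.read_state()["position"];print(proj("side",p+[0,0,-6]),proj("side",p+[0,0,18]))
```

```text
t 23.55 pos [467.4 289.6 157.4] yaw 174.63485308370772 z [-0. -0. -1.] w 31.350900414373648 F [-0.3  0.4 -0.8] g 59.36131567970733 j [ 0.8  0.3 -0.3 -0.  -1.  -0.9]
slide [ -1.3  -0.9 128.4]
dr [ 0. -0.  0.]
[269.8 321.2] [268.9 308.4]
```

View pics/crop7.png

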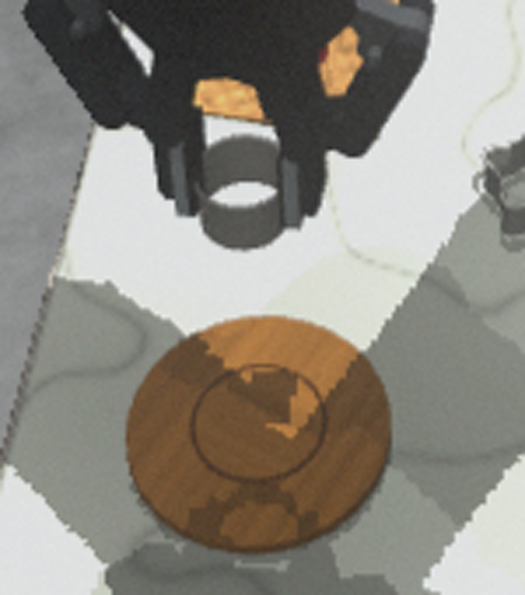

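The cutter hangs level between the pads with its foot near (268.7,321), matching the projected (269.8,321.2). Lowering onto the board.

>>> {"fn": "step_arm", "kwargs": {"motion": [{"dr":[0,0,0],"slide":[-1,0,25],"jaw":30},{"dr":[0,0,0],"slide":[-1,0,60],"jaw":30},{"dr":[0,0,0],"slide":[-1,0,95],"jaw":30},{"dr":[0,0,0],"slide":[-1,0,115],"jaw":30},{"dr":[0,0,0],"slide":[-1,0,122],"jaw":30},{"dr":[0,0,0],"slide":[-1,0,126],"jaw":30},{"dr":[0,0,0],"slide":[-1,0,127],"jaw":30},{"dr":[0,0,0],"slide":[-1,0,127],"jaw":30}]}}

```text
clock: 24.55
position: [468.1, 291.2, 32.0]
ee_rot: [-0.673, 0.739, 0.0, 0.001]
contact_force: [-0.4, 0.0, -0.0]
gripper_width: 31.6
grasp_force: 59.4
```

Run:
```python
from h import *
go((468,290.6,28.1),174.6)
```

```text
t 24.55 pos [468.1 291.2  32. ] yaw 174.6299215294281 z [ 0.  0. -1.] w 31.635767449018893 F [-0.4  0.  -0. ] g 59.38534261644236 j [ 0.8  0.5 -0.4  0.  -0.7 -0.9]
slide [0.7 0.1 3.9]
dr [-0.  0.  0.]
```

>>> {"fn": "step_arm", "kwargs": {"motion": [{"dr":[0,0,0],"slide":[0.5,0,1],"jaw":30},{"dr":[0,0,0],"slide":[0.5,0,2],"jaw":30},{"dr":[0,0,0],"slide":[0.5,0,3],"jaw":30},{"dr":[0,0,0],"slide":[0.5,0,3.5],"jaw":30},{"dr":[0,0,0],"slide":[0.5,0,3.5],"jaw":30},{"dr":[0,0,0],"slide":[0.5,0,3.5],"jaw":30},{"dr":[0,0,0],"slide":[0.5,0,3.5],"jaw":30},{"dr":[0,0,0],"slide":[0.5,0,3.5],"jaw":30}]}}

```text
clock: 25.55
position: [467.7, 290.5, 28.1]
ee_rot: [-0.673, 0.739, -0.0, 0.0]
contact_force: [-1.8, -1.1, 5.5]
gripper_width: 31.2
grasp_force: 59.7
```

>>> {"fn": "step_arm", "kwargs": {"motion": [{"dr":[0,0,0],"slide":[0,0,0],"jaw":45},{"dr":[0,0,0],"slide":[0,0,0],"jaw":60},{"dr":[0,0,0],"slide":[0,0,0],"jaw":60},{"dr":[0,0,0],"slide":[0,0,-8],"jaw":60},{"dr":[0,0,0],"slide":[0,0,-30],"jaw":60},{"dr":[0,0,0],"slide":[0,0,-70],"jaw":75},{"dr":[0,0,0],"slide":[0,0,-110],"jaw":75},{"dr":[0,0,0],"slide":[0,0,-120],"jaw":75}]}}

```text
clock: 26.55
position: [469.0, 291.6, 151.4]
ee_rot: [-0.673, 0.739, 0.0, 0.003]
contact_force: [0.5, -0.2, 0.5]
gripper_width: 75.4
grasp_force: 0.0
```

Run:
```python
from h import *
s=optics.get_image("side");cv2.imwrite("pics/side8.png",s)
go((469.6,-26.1,145),174.6)
cv2.imwrite("pics/crop8.png",np.hstack([cv2.resize(s[335:435,225:325],None,fx=4,fy=4,interpolation=cv2.INTER_CUBIC),cv2.resize(s[200:300,235:335],None,fx=4,fy=4,interpolation=cv2.INTER_CUBIC)]))
print(proj("side",(468.2,290.6,46)))
s6=(292.4,220.6),(281.4,245.9)
print("knob",plane("side",*s6[0],74),"cap",plane("side",*s6[1],86))
```

```text
t 26.6 pos [468.8 291.5 151.2] yaw 174.6496403815091 z [ 0.  0. -1.] w 74.79378305919501 F [-0.3  1.1  0.2] g 0.0 j [ 0.8  0.3 -0.3  0.  -0.9 -0.9]
slide [316.1 -30.4   4.9]
dr [-0.  0.  0.]
[272.7 370.8]
knob [468.1 -24.2  74. ] cap [479.   64.7  86. ]
```

View pics/crop8.png

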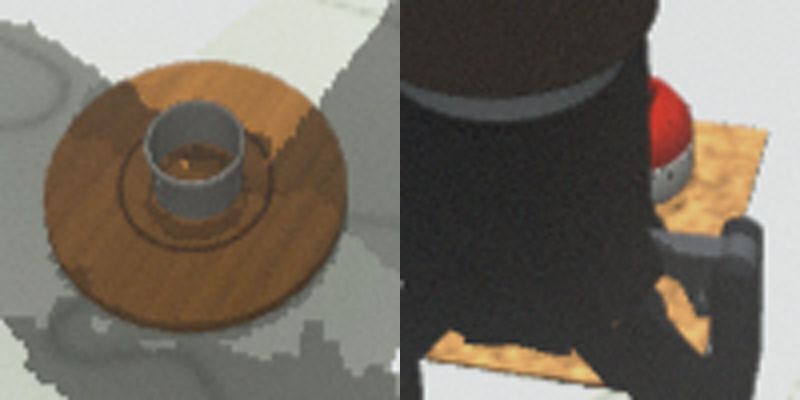

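The cutter stands upright inside the dark circle: rim centre near (273.6,370.6), expected (272.7,370.8). Fetching the timer.

>>> {"fn": "step_arm", "kwargs": {"motion": [{"dr":[0,0,0],"slide":[25,-2.5,0],"jaw":60},{"dr":[0,0,0],"slide":[75,-7,0],"jaw":60},{"dr":[0,0,0],"slide":[130,-12.5,0],"jaw":60},{"dr":[0,0,0],"slide":[190,-18,0],"jaw":50},{"dr":[0,0,0],"slide":[245,-23.5,0],"jaw":50},{"dr":[0,0,0],"slide":[295,-28.5,0],"jaw":50},{"dr":[0,0,0],"slide":[315.5,-30.5,0],"jaw":50},{"dr":[0,0,0],"slide":[315.5,-30.5,0],"jaw":50}]}}

```text
clock: 27.6
position: [466.8, -28.7, 146.5]
ee_rot: [-0.672, 0.741, 0.001, -0.002]
contact_force: [0.2, -0.2, 0.2]
gripper_width: 50.0
grasp_force: 0.0
```

>>> {"fn": "step_arm", "kwargs": {"motion": [{"dr":[0,0,0],"slide":[0,0,15],"jaw":50},{"dr":[0,0,0],"slide":[0,0,35],"jaw":50},{"dr":[0,0,0],"slide":[0,0,50],"jaw":50},{"dr":[0,0,0],"slide":[0,0,60],"jaw":50},{"dr":[0,0,0],"slide":[0,0,65],"jaw":50},{"dr":[0,0,0],"slide":[0,0,65],"jaw":50},{"dr":[0,0,0],"slide":[0,0,65],"jaw":50},{"dr":[0,0,0],"slide":[0,0,65],"jaw":50}]}}

```text
clock: 28.6
position: [468.9, -26.4, 83.3]
ee_rot: [-0.673, 0.739, -0.0, 0.0]
contact_force: [-0.5, -0.3, -0.6]
gripper_width: 50.3
grasp_force: 0.0
```

Run:
```python
from h import *
go((469.6,-26.1,66),174.6)
```

```text
t 28.6 pos [468.9 -26.4  83.3] yaw 174.6313385471774 z [ 0.  0. -1.] w 50.298993960996384 F [-0.5 -0.3 -0.6] g 0.0 j [ 0.3  0.3 -0.6  0.  -0.7 -0.4]
slide [-0.4 -0.7 17.3]
dr [-0.  0.  0.]
```

>>> {"fn": "step_arm", "kwargs": {"motion": [{"dr":[0,0,0],"slide":[-0.4,-0.7,8],"jaw":50},{"dr":[0,0,0],"slide":[-0.4,-0.7,14],"jaw":50},{"dr":[0,0,0],"slide":[-0.4,-0.7,17.5],"jaw":50},{"dr":[0,0,0],"slide":[-0.4,-0.7,17.5],"jaw":50},{"dr":[0,0,0],"slide":[-0.4,-0.7,17.5],"jaw":18},{"dr":[0,0,0],"slide":[-0.4,-0.7,17.5],"jaw":18},{"dr":[0,0,0],"slide":[-0.4,-0.7,17.5],"jaw":18},{"dr":[0,0,0],"slide":[-0.4,-0.7,17.5],"jaw":18}]}}

```text
clock: 29.6
position: [469.7, -26.1, 65.7]
ee_rot: [-0.673, 0.739, -0.0, 0.0]
contact_force: [-1.4, 0.3, 3.1]
gripper_width: 20.8
grasp_force: 56.7
```

>>> {"fn": "step_arm", "kwargs": {"motion": [{"dr":[0,0,0],"slide":[0,0,0],"jaw":18},{"dr":[0,0,0],"slide":[0,0,0],"jaw":18},{"dr":[0,0,0],"slide":[0,0,-5],"jaw":18},{"dr":[0,0,0],"slide":[0,0,-15],"jaw":18},{"dr":[0,0,0],"slide":[0,0,-35],"jaw":18},{"dr":[0,0,0],"slide":[0,0,-60],"jaw":18},{"dr":[0,0,0],"slide":[0,0,-75],"jaw":18},{"dr":[0,0,0],"slide":[0,0,-80],"jaw":18}]}}

```text
clock: 30.6
position: [469.6, -26.0, 146.4]
ee_rot: [-0.673, 0.739, -0.0, 0.001]
contact_force: [0.4, 0.1, -2.4]
gripper_width: 21.1
grasp_force: 56.2
```

Run:
```python
from h import *
go((431.5,-244.8,147),174.6)
```

```text
t 30.6 pos [469.6 -26.  146.4] yaw 174.62232753646808 z [ 0.  0. -1.] w 21.135003144454853 F [ 0.4  0.1 -2.4] g 56.18495860719122 j [ 0.3  0.2 -0.5 -0.  -0.9 -0.4]
slide [221.4  17.4  -0.8]
dr [-0.  0.  0.]
```

>>> {"fn": "step_arm", "kwargs": {"motion": [{"dr":[0,0,0],"slide":[15,1,0],"jaw":18},{"dr":[0,0,0],"slide":[45,3.5,0],"jaw":18},{"dr":[0,0,0],"slide":[85,6.5,0],"jaw":18},{"dr":[0,0,0],"slide":[125,10,0],"jaw":18},{"dr":[0,0,0],"slide":[165,13,0],"jaw":18},{"dr":[0,0,0],"slide":[200,16,0],"jaw":18},{"dr":[0,0,0],"slide":[221,17.4,0],"jaw":18},{"dr":[0,0,0],"slide":[221,17.4,0],"jaw":18}]}}

```text
clock: 31.6
position: [429.8, -246.0, 144.2]
ee_rot: [-0.672, 0.741, 0.001, -0.001]
contact_force: [-0.0, -0.1, -1.8]
gripper_width: 21.0
grasp_force: 56.2
```

>>> {"fn": "step_arm", "kwargs": {"motion": [{"dr":[0,0,0],"slide":[0,0,5],"jaw":18},{"dr":[0,0,0],"slide":[0,0,25],"jaw":18},{"dr":[0,0,0],"slide":[0,0,45],"jaw":18},{"dr":[0,0,0],"slide":[0,0,60],"jaw":18},{"dr":[0,0,0],"slide":[0,0,67],"jaw":18},{"dr":[0,0,0],"slide":[0,0,70],"jaw":18},{"dr":[0,0,0],"slide":[0,0,70],"jaw":18},{"dr":[0,0,0],"slide":[0,0,70],"jaw":18}]}}

```text
clock: 32.6
position: [431.7, -244.6, 75.8]
ee_rot: [-0.673, 0.739, -0.0, 0.0]
contact_force: [-0.1, 0.8, -1.3]
gripper_width: 21.3
grasp_force: 56.2
```

Run:
```python
from h import *
go((431.5,-244.8,68.2),174.6)
s=optics.get_image("side");cv2.imwrite("pics/crop9.png",cv2.resize(s[120:200,265:345],None,fx=7,fy=7,interpolation=cv2.INTER_CUBIC))
```

```text
t 32.6 pos [ 431.7 -244.6   75.8] yaw 174.6424788360373 z [ 0. -0. -1.] w 21.26003347159189 F [-0.1  0.8 -1.3] g 56.21507479576394 j [-0.2  0.3 -0.5  0.  -0.7  0.1]
slide [0.2 0.2 7.6]
dr [-0. -0.  0.]
```

View pics/crop9.png

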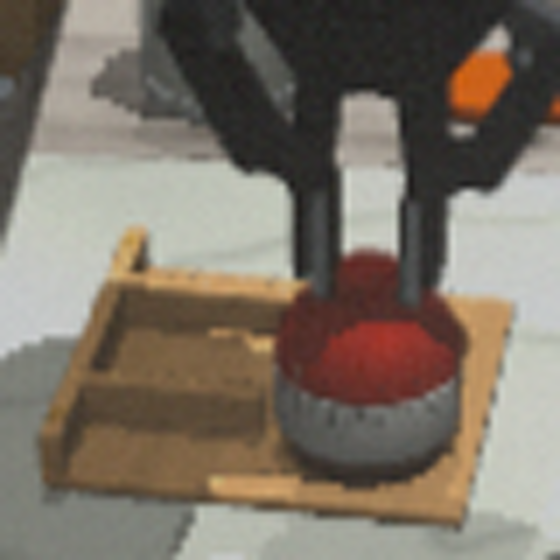

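The timer hovers upright just above the near seat, with its base around (317,180) in the side view, so I'll lower and release it.

>>> {"fn": "step_arm", "kwargs": {"motion": [{"dr":[0,0,0],"slide":[0,0,2],"jaw":18},{"dr":[0,0,0],"slide":[0,0,4],"jaw":18},{"dr":[0,0,0],"slide":[0,0,6],"jaw":18},{"dr":[0,0,0],"slide":[0,0,7.5],"jaw":18},{"dr":[0,0,0],"slide":[0,0,7.5],"jaw":18},{"dr":[0,0,0],"slide":[0,0,7.5],"jaw":45},{"dr":[0,0,0],"slide":[0,0,7.5],"jaw":45},{"dr":[0,0,0],"slide":[0,0,7.5],"jaw":45}]}}

```text
clock: 33.65
position: [431.5, -244.6, 67.9]
ee_rot: [-0.673, 0.739, -0.0, 0.0]
contact_force: [-1.1, -0.0, 0.3]
gripper_width: 45.2
grasp_force: 0.0
```

>>> {"fn": "step_arm", "kwargs": {"motion": [{"dr":[0,0,0],"slide":[0,0,-8],"jaw":45},{"dr":[0,0,0],"slide":[0,0,-30],"jaw":60},{"dr":[0,0,0],"slide":[0,0,-60],"jaw":75},{"dr":[0,0,0],"slide":[0,0,-80],"jaw":80},{"dr":[0,0,0],"slide":[0,0,-85],"jaw":80},{"dr":[0,0,0],"slide":[0,0,-85],"jaw":80},{"dr":[0,0,0],"slide":[0,0,-85],"jaw":80},{"dr":[0,0,0],"slide":[0,0,-85],"jaw":80}]}}

```text
clock: 34.65
position: [430.9, -244.4, 152.0]
ee_rot: [-0.673, 0.739, 0.001, -0.001]
contact_force: [-0.6, 0.1, -1.5]
gripper_width: 79.9
grasp_force: 0.0
```

Run:
```python
from h import *
go((481.5,63.2,151),174.6)
```

```text
t 34.65 pos [ 430.9 -244.4  152. ] yaw 174.62581863055416 z [-0.  0. -1.] w 79.92016313248752 F [-0.6  0.1 -1.5] g 0.0 j [-0.2  0.2 -0.4 -0.  -0.9  0.1]
slide [-311.   -21.6    1. ]
dr [0. 0. 0.]
```

>>> {"fn": "step_arm", "kwargs": {"motion": [{"dr":[0,0,0],"slide":[-25,-2,0],"jaw":80},{"dr":[0,0,0],"slide":[-75,-5,0],"jaw":80},{"dr":[0,0,0],"slide":[-130,-9,0],"jaw":80},{"dr":[0,0,0],"slide":[-190,-13,0],"jaw":80},{"dr":[0,0,0],"slide":[-245,-17,0],"jaw":80},{"dr":[0,0,0],"slide":[-290,-20,0],"jaw":80},{"dr":[0,0,0],"slide":[-311,-21.6,0],"jaw":80},{"dr":[0,0,0],"slide":[-311,-21.6,0],"jaw":80}]}}

```text
clock: 35.65
position: [482.0, 64.3, 152.3]
ee_rot: [-0.674, 0.739, 0.0, -0.0]
contact_force: [-0.2, -0.5, 0.1]
gripper_width: 80.1
grasp_force: 0.0
```

>>> {"fn": "step_arm", "kwargs": {"motion": [{"dr":[0,0,0],"slide":[0,0,0],"jaw":80},{"dr":[0,0,0],"slide":[0,0,10],"jaw":80},{"dr":[0,0,0],"slide":[0,0,30],"jaw":80},{"dr":[0,0,0],"slide":[0,0,40],"jaw":80},{"dr":[0,0,0],"slide":[0,0,40],"jaw":80},{"dr":[0,0,0],"slide":[0,0,40],"jaw":80},{"dr":[0,0,0],"slide":[0,0,40],"jaw":80},{"dr":[0,0,0],"slide":[0,0,40],"jaw":80}]}}

```text
clock: 36.65
position: [482.2, 63.2, 113.3]
ee_rot: [-0.673, 0.739, -0.0, 0.0]
contact_force: [0.3, 0.2, 0.0]
gripper_width: 80.1
grasp_force: 0.0
```

Run:
```python
from h import *
go((481.5,63.2,54),174.6)
```

```text
t 36.65 pos [482.2  63.2 113.3] yaw 174.6350726252644 z [ 0.  0. -1.] w 80.05572839281729 F [0.3 0.2 0. ] g 0.0 j [ 0.5  0.3 -0.5  0.  -0.8 -0.6]
slide [ 0.1  0.7 59.3]
dr [-0.  0.  0.]
```

>>> {"fn": "step_arm", "kwargs": {"motion": [{"dr":[0,0,0],"slide":[0,0.7,20],"jaw":80},{"dr":[0,0,0],"slide":[0,0.7,42],"jaw":80},{"dr":[0,0,0],"slide":[0,0.7,56],"jaw":80},{"dr":[0,0,0],"slide":[0,0.7,59],"jaw":80},{"dr":[0,0,0],"slide":[0,0.7,59],"jaw":60},{"dr":[0,0,0],"slide":[0,0.7,59],"jaw":40},{"dr":[0,0,0],"slide":[0,0.7,59],"jaw":40},{"dr":[0,0,0],"slide":[0,0.7,59],"jaw":40}]}}

```text
clock: 37.65
position: [481.7, 63.3, 54.7]
ee_rot: [-0.673, 0.739, -0.0, 0.001]
contact_force: [-1.5, 1.2, 5.7]
gripper_width: 42.3
grasp_force: 60.4
```

>>> {"fn": "step_arm", "kwargs": {"motion": [{"dr":[0,0,0],"slide":[0,0,0],"jaw":40},{"dr":[0,0,0],"slide":[0,0,0],"jaw":40},{"dr":[0,0,0],"slide":[0,0,-5],"jaw":40},{"dr":[0,0,0],"slide":[0,0,-20],"jaw":40},{"dr":[0,0,0],"slide":[0,0,-50],"jaw":40},{"dr":[0,0,0],"slide":[0,0,-80],"jaw":40},{"dr":[0,0,0],"slide":[0,0,-100],"jaw":40},{"dr":[0,0,0],"slide":[0,0,-105],"jaw":40}]}}

```text
clock: 38.65
position: [481.7, 63.4, 160.0]
ee_rot: [-0.673, 0.739, -0.0, 0.001]
contact_force: [-0.2, -0.1, -1.6]
gripper_width: 42.4
grasp_force: 60.9
```

Run:
```python
from h import *
go((424.5,-310.6,158),174.6)
```

```text
t 38.65 pos [481.7  63.4 160. ] yaw 174.6242520664166 z [ 0.  0. -1.] w 42.405038445395896 F [-0.2 -0.1 -1.6] g 60.85948705673218 j [ 0.5  0.2 -0.4 -0.  -0.9 -0.6]
slide [377.7  21.9   1.3]
dr [-0.  0.  0.]
```

>>> {"fn": "step_arm", "kwargs": {"motion": [{"dr":[0,0,0],"slide":[20,1,0],"jaw":40},{"dr":[0,0,0],"slide":[70,4,0],"jaw":40},{"dr":[0,0,0],"slide":[125,7,0],"jaw":40},{"dr":[0,0,0],"slide":[185,10.5,0],"jaw":40},{"dr":[0,0,0],"slide":[245,14,0],"jaw":40},{"dr":[0,0,0],"slide":[305,17.5,0],"jaw":40},{"dr":[0,0,0],"slide":[355,20.5,0],"jaw":40},{"dr":[0,0,0],"slide":[377.5,22,0],"jaw":40}]}}

```text
clock: 39.65
position: [421.5, -313.3, 157.0]
ee_rot: [-0.672, 0.741, 0.002, -0.001]
contact_force: [-0.3, 0.7, -1.6]
gripper_width: 42.3
grasp_force: 60.9
```

>>> {"fn": "step_arm", "kwargs": {"motion": [{"dr":[0,0,0],"slide":[0,0,0],"jaw":40},{"dr":[0,0,0],"slide":[0,0,10],"jaw":40},{"dr":[0,0,0],"slide":[0,0,30],"jaw":40},{"dr":[0,0,0],"slide":[0,0,40],"jaw":40},{"dr":[0,0,0],"slide":[0,0,40],"jaw":40},{"dr":[0,0,0],"slide":[0,0,40],"jaw":40},{"dr":[0,0,0],"slide":[0,0,40],"jaw":40},{"dr":[0,0,0],"slide":[0,0,40],"jaw":40}]}}

```text
clock: 40.65
position: [424.2, -310.7, 119.3]
ee_rot: [-0.673, 0.739, -0.0, 0.0]
contact_force: [-0.6, -0.1, -1.0]
gripper_width: 42.4
grasp_force: 60.9
```

Run:
```python
from h import *
go((424.5,-310.6,56.7),174.6)
s=optics.get_image("side");cv2.imwrite("pics/crop10.png",cv2.resize(s[110:200,265:345],None,fx=6,fy=6,interpolation=cv2.INTER_CUBIC))
```

```text
t 40.65 pos [ 424.2 -310.7  119.3] yaw 174.6334511380649 z [ 0. -0. -1.] w 42.437049695743674 F [-0.6 -0.1 -1. ] g 60.87082386016846 j [-0.3  0.3 -0.4  0.  -0.8  0.2]
slide [-0.2 -0.2 62.6]
dr [-0. -0.  0.]
```

View pics/crop10.png

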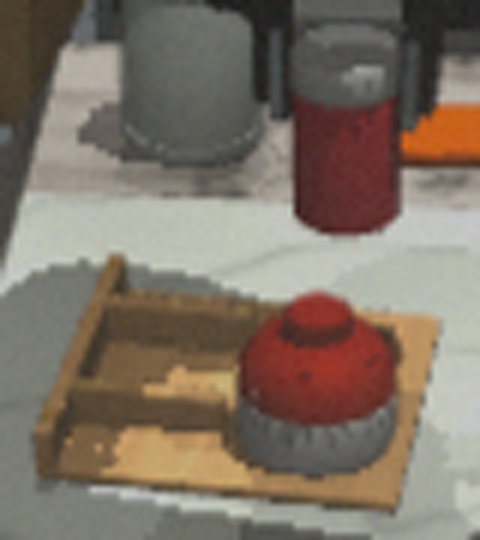

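The timer stands upright on its seat, and the tub hangs upright above its own seat behind it. Lowering the tub.

>>> {"fn": "step_arm", "kwargs": {"motion": [{"dr":[0,0,0],"slide":[0,0,15],"jaw":40},{"dr":[0,0,0],"slide":[0,0,35],"jaw":40},{"dr":[0,0,0],"slide":[0,0,50],"jaw":40},{"dr":[0,0,0],"slide":[0,0,57],"jaw":40},{"dr":[0,0,0],"slide":[0,0,59],"jaw":40},{"dr":[0,0,0],"slide":[0,0,60],"jaw":40},{"dr":[0,0,0],"slide":[0,0,60],"jaw":40},{"dr":[0,0,0],"slide":[0,0,60],"jaw":40}]}}

```text
clock: 41.7
position: [424.3, -310.8, 59.3]
ee_rot: [-0.673, 0.739, -0.0, 0.0]
contact_force: [0.4, -0.3, -0.8]
gripper_width: 42.1
grasp_force: 60.9
```

>>> {"fn": "step_arm", "kwargs": {"motion": [{"dr":[0,0,0],"slide":[0,0,1],"jaw":40},{"dr":[0,0,0],"slide":[0,0,2],"jaw":40},{"dr":[0,0,0],"slide":[0,0,2.5],"jaw":40},{"dr":[0,0,0],"slide":[0,0,2.5],"jaw":40},{"dr":[0,0,0],"slide":[0,0,2.5],"jaw":55},{"dr":[0,0,0],"slide":[0,0,2.5],"jaw":75},{"dr":[0,0,0],"slide":[0,0,2.5],"jaw":75},{"dr":[0,0,0],"slide":[0,0,2.5],"jaw":75}]}}

```text
clock: 42.7
position: [424.0, -310.7, 56.2]
ee_rot: [-0.673, 0.739, 0.0, -0.0]
contact_force: [-0.4, -0.8, -0.7]
gripper_width: 75.3
grasp_force: 0.0
```

>>> {"fn": "step_arm", "kwargs": {"motion": [{"dr":[0,0,0],"slide":[0,0,-10],"jaw":75},{"dr":[0,0,0],"slide":[0,0,-40],"jaw":75},{"dr":[0,0,0],"slide":[0,0,-80],"jaw":75},{"dr":[0,0,0],"slide":[0,0,-110],"jaw":75},{"dr":[0,0,0],"slide":[-40,0,-125],"jaw":75},{"dr":[0,0,0],"slide":[-100,0,-140],"jaw":75},{"dr":[0,0,0],"slide":[-160,0,-150],"jaw":75},{"dr":[0,0,0],"slide":[-220,0,-150],"jaw":75}]}}

```text
clock: 43.7
position: [445.2, -89.9, 208.2]
ee_rot: [-0.673, 0.74, -0.001, 0.002]
contact_force: [1.9, -0.0, 0.7]
gripper_width: 75.0
grasp_force: 0.0
```

>>> {"fn": "step_arm", "kwargs": {"motion": [{"dr":[0,0,0],"slide":[-40,0,-20],"jaw":75},{"dr":[0,0,0],"slide":[-90,0,-40],"jaw":75},{"dr":[0,0,0],"slide":[-130,0,-50],"jaw":75},{"dr":[0,0,0],"slide":[-150,0,-50],"jaw":75},{"dr":[0,0,0],"slide":[-150,0,-50],"jaw":75},{"dr":[0,0,0],"slide":[-150,0,-50],"jaw":75},{"dr":[0,0,0],"slide":[-150,0,-50],"jaw":75},{"dr":[0,0,0],"slide":[-150,0,-50],"jaw":75}]}}

```text
clock: 44.7
position: [458.5, 57.0, 256.3]
ee_rot: [-0.673, 0.74, 0.0, -0.0]
contact_force: [-0.1, -0.6, -0.4]
gripper_width: 74.7
grasp_force: 0.0
```

Run:
```python
from h import *
go()
t=optics.get_image("top");s=optics.get_image("side");cv2.imwrite("pics/top11.png",t);cv2.imwrite("pics/side11.png",s)
cv2.imwrite("pics/crop11.png",np.hstack([cv2.resize(t[180:260,380:460],None,fx=5,fy=5,interpolation=cv2.INTER_CUBIC),cv2.resize(s[130:210,260:340],None,fx=5,fy=5,interpolation=cv2.INTER_CUBIC)]))
for n in("top","side"):
    for nm,p in(("knob",(431.2,-244.3,76)),("cap",(424.5,-310.4,88))): print(n,nm,(proj(n,p)-((380,180) if n=="top" else (260,130))+.5)*5)
```

```text
t 44.7 pos [458.5  57.  256.3] yaw 174.56162138240313 z [-0. -0. -1.] w 74.65705793395544 F [-0.1 -0.6 -0.4] g 0.0 j [ 0.5  0.1 -0.3  0.  -1.2 -0.6]
top knob [152.4 262.1]
top cap [297.8 272.6]
side knob [290.1 158.7]
side cap [311.7  64.9]
```

View pics/crop11.png

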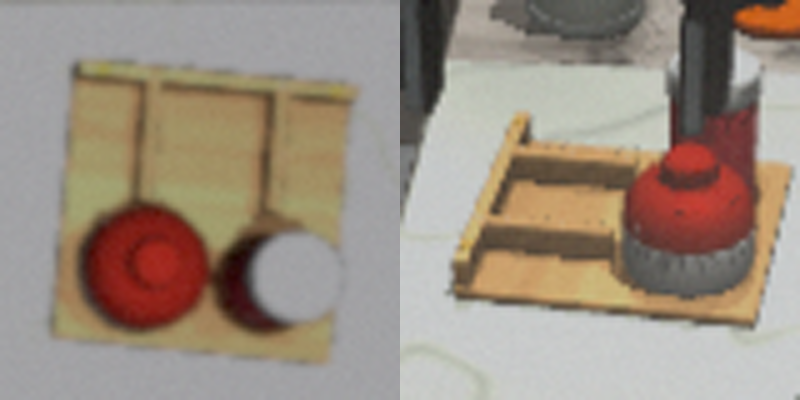

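The knob sits at crop (153,262) against an expected (152,262). The cap is at (294,276) against (298,273), so it is within about 2.5 mm. Both stand upright and the gripper is clear, so I'm handing in.

Run:
```python
from bench import arm
print(arm.job_done())
```

```text
the job is handed in; nothing more can be done
None
```

I handed the job in at about 45 s: the cutter is upright in the middle of the board, the timer and tub are upright on their seats to within about 2.5 mm, and the arm stayed well clear of the star and larger round cutters.

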